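# Tip the reagent cassette down and push it home

## Robot

A 6-joint arm with a two-finger parallel gripper is mounted at the origin on the work surface. World frame = base frame: x ahead of the robot, y to its left, z up, the work surface at z = 0. Lengths are in mm, angles in rad, forces in N, time in s.
With the tool pointing down it reaches from about 300 to 775 mm from the base axis. Payload 14.6 kg.
Tool frame: the origin (TCP) lies on the centre line of the jaws, within the pads' length; the fingertips stand 19 mm ahead of it and the grasp point (between the pads) is the TCP (bot.tip_reach is the distance from the TCP to the fingertips, in mm); y points along the fingers, x is the direction in which the jaws open and shut, and the axes are right-handed (so a half turn about y gives the same grasp; the last joint's range is limited). The gripper opens to 85 mm and grips with 20 to 120 N. Pads are 22 mm wide; open, the fingers measure 114 mm over their backs; the gripper's body (76 mm by 85 mm) begins 54 mm behind the grasp point. The pads swing forward as they close: fully open they stand 13 mm farther back than shut.
Start: joints at [-1.39, 0.3, 1.521, -0, 1.321, -0.067], TCP at [134.893, -533.192, 250.281] pointing down, gripper open.
Joint ranges: [-3.03, 3.03], [-0.79, 2.21], [0.23, 2.52], [-1.04, 4.18], [0, 3.07], [-2.55, 2.55]. Speed limits (rad/s): [2.22, 2.22, 2.57, 3.14, 3.14, 3.14].

## Interface

Orientations are given as a unit quaternion [w, x, y, z].
In Python, from rig import bot gives the robot as it stands. Calls block until the motion is done:
- bot.move_to(position, orientation): joint-space move of the TCP to a pose.
- bot.servo_line(position, attitude=None, speed=150, until_force=None): straight line of the TCP; attitude=None keeps the orientation; speed is the mean speed in mm/s. With until_force (N) it stops when the force on the tool has changed by that much, and returns True; else False.
- bot.move_joints(angles): joint-space move.
- bot.move_gripper(opening, grip_force=None): finger opening in mm; grip_force is the grip in N (None keeps the last); returns when the fingers have stopped.
- bot.dwell(seconds).
- bot.ik(position, orientation): joint angles nearest the present ones, or None.
- bot.read_state(): the state.
- bot.read_camera(name): name is "scene" or "top" or "wrist"; returns a dict with "image" (420x560x3 uint8, blue, green, red), "depth" (420x560 float32, mm along the optical axis (not along the pixel's ray), 0 where there is no reading), "fovy" (degrees; the focal length in pixels is half the picture's height over the tangent of half this angle, whatever the lens; pixels are square), "cx", "cy" (the principal point, pixels), "k1" (the pictures are not rectified: a ray, as slopes to the right and down, at radius r is drawn at 1 + k1 r^2 times it, then the intrinsics apply), "eye" and "attitude" of the camera in the world; the wrist camera has in their place "mount" (4x4, takes a point from camera to tool coordinates, whose origin is the TCP and whose axes are the tool frame's). Camera axes: x right, y down, z forward; pixel columns grow to the right and rows downward; lengths in mm; the calibration is good to about 2 mm. A picture is of the moment at which its call begins: read the wrist's pose just before it.
A pose or a line that the arm cannot do raises bot.MotionError and nothing moves.
- bot.finish_job(): hands the job in, once; it reports no verdict.
The state is a dict: "clock": time; "joint_positions": joint angles; "qvel": joint speeds; "effort": joint torques, N m; "ee_pos": TCP position; "tool_rot": TCP orientation; "ft_force": force on the tool from outside, world axes, zero at the start; "moment": the same for the moment, N m; "grip_width": finger opening in mm.
Only numpy, scipy, OpenCV 4.12 (cv2) and the standard library are available. Lean on these libraries where they do the work, as an engineer would, in place of code of your own. Each camera call takes 0.05 s, during which the arm holds its last target. There are 200 camera calls.

## Task

On the analyser's loading deck, push over the tall standing reagent cassette so that it falls flat in its own lane with its cap towards the white stop block but still short of it, then push it along the lane until its cap is fully home against the block. Only push it, never lift or carry it; leave the squat cassette standing in the other lane and leave everything else where it is.

Things in the scene. Friction and masses are not known exactly. Their poses are not given: they have to be found in the camera images.
- deck: Fixed grey loading deck, 206 mm (x) by 380 mm (y), with two parallel open-topped lanes along its y axis, centred at deck x = -55 and +55 mm. Origin on the bench top, midway between the lanes' centre lines; z up. Lanes run from deck y = -170 mm (open end) to the stop face at y = +150 mm. Walls and the 42 mm ridge between lanes rise 25 mm above the bench; the white stop block's top is at 55 mm.
- tall: Tall cassette: loose white plastic box with a round grey cap, 0.18 to 0.36 kg. Box 60 (x, across the lane) by 45 (y, along the lane) by 120 mm high (z); cap 28 mm wide, 20 mm high on top. Origin: centre of its underside; z to the cap. Starts upright near the -y end of either lane. Pushed slowly to deck +y near the box's top it falls forward by itself past about 20 degrees; pushed low it only slides.
- tall_mid (a point): Centre of the tall cassette's box, 60 mm above its underside (70 mm above the bench when standing, about 33 mm when lying flat in the lane).
- tall_cap (a point): Centre of the flat top of the tall cassette's cap, 140 mm from its underside.
- lane_a (a point): Foot of the stop face on the centre line of the lane at deck x = -55 mm: at deck y = 150 mm, on the lane floor, 10 mm above the bench. The lane is 68 mm wide. Axes as the deck's.
- lane_b (a point): The same point of the other lane, at deck x = +55 mm.
- squat: The squat cassette, a bystander: loose, same make and plan (60 by 45 mm) but its box is only 62 mm high, with a 36 mm wide, 20 mm high cap. Stands upright near the -y end of the other lane; origin at the centre of its underside.
- bottle: Bystander: round reagent bottle, 52 mm across, 115 mm high, on the bench beyond the deck's +x side. Origin at its underside.
- jar: Bystander: jar with black lid, 52 mm across, 60 mm high, on the bench beside the deck's -x side. Origin at its underside.
- vial: Bystander: small vial, 26 mm across, 45 mm high, standing on top of the stop block. Origin at its underside.
- beaker: Bystander: open glass beaker, 68 mm across, 85 mm high, on the bench past the stop block. Origin at its underside.
- rack: Bystander: white tube rack with capped tubes, 70 by 200 mm, 91 mm high, on the bench at the robot's left. Origin at its underside.
- capbox: Bystander: low cardboard box, 70 by 100 mm, 35 mm high, on the bench to the right of the deck's open end. Origin at its underside.
Not all that is in view belongs to the job. Leave any black or pink look-alike of the tall alone.

How it is judged:
By the outcome, as a careful person would: the job done as asked, in the order asked, and still so for the second after the job is handed in, with the robot touching nothing.
It also fails if it takes over 40 s, if anything falls off the work surface, if the arm or the gripper's body presses on something with over 40 N, if the wrist force passes 120 N, or if a joint passes its speed limit or range.

## Working session

There is one attempt and no reset: what is moved stays moved. The work goes in short steps, each a Python script; the robot and the scene stay as the last script left them, time stands still between calls to the robot, and variables do not carry over. Pictures are saved under pics/ and viewed, about 8 in all and at most 12, crops included, and the job is handed in when it is done.

```bash
ls; mkdir -p pics; cat > h.py <<'E'
import numpy as np, cv2
from scipy.spatial.transform import Rotation as R
from rig import bot
def rot(q): return R.from_quat([q[1],q[2],q[3],q[0]]).as_matrix() if len(np.ravel(q))==4 else np.array(q)
def quat(M):
    x,y,z,w=R.from_matrix(M).as_quat(); return [w,x,y,z]
def cloud(c):
    h,w=c["depth"].shape; f=h/2/np.tan(np.radians(c["fovy"])/2)
    K=np.array([[f,0,c["cx"]],[0,f,c["cy"]],[0,0,1]])
    v,u=np.mgrid[:h,:w]; p=np.stack([u,v],-1).reshape(-1,1,2).astype(np.float64)
    n=cv2.undistortPoints(p,K,np.array([c["k1"],0,0,0.])).reshape(h,w,2)
    P=np.dstack([n,np.ones((h,w))])*c["depth"][...,None]
    return P@rot(c["attitude"]).T+np.array(c["eye"])
E
python3 - <<'E'
from h import *
import pickle
s=bot.read_state(); print(s)
d={}
for n in("top","scene"):
    c=bot.read_camera(n); d[n]=c; cv2.imwrite(f"pics/{n}0.png",c["image"]); print(n,{k:v for k,v in c.items() if k not in("image","depth")}, (c["depth"]>0).mean())
pickle.dump(d,open("c0.pkl","wb"))
E
```

```text
pics
{'clock': 0.0, 'joint_positions': array([-1.38957711e+00,  3.00469130e-01,  1.52160032e+00, -1.24462223e-05,
        1.32070594e+00, -6.65703249e-02]), 'qvel': array([ 0.00057242,  0.00024946, -0.00027756, -0.00047557, -0.0008616 ,
       -0.00019732]), 'effort': array([-1.29041353e-03, -5.43501341e+01, -3.61786616e+01, -1.06636144e-04,
        4.10567140e-03,  1.71007161e-05]), 'ee_pos': array([ 134.86446589, -532.98171473,  249.71424644]), 'tool_rot': array([ 0.5582321 , -0.55768195,  0.43469244, -0.43406249]), 'ft_force': array([ 0.01039941,  0.22087071, -0.44899996]), 'moment': array([ 0.01967759, -0.02240511, -0.04571079]), 'grip_width': 85.48231096184536}
top {'fovy': 53.70470230643096, 'cx': 284.19144282808713, 'cy': 210.3187525354112, 'k1': -0.08169058830566393, 'eye': array([ 393.41932864,   98.06544162, 1177.91628508]), 'attitude': array([-0.03490039,  0.71000186, -0.70089524,  0.05852498])} 0.996016156462585
scene {'fovy': 48.31041612527246, 'cx': 283.97479531181096, 'cy': 206.5701738505743, 'k1': -0.10440135035396068, 'eye': array([1190.40164052,  204.98326227, 1128.17381726]), 'attitude': array([-0.18210147,  0.59555644,  0.75103901, -0.21929885])} 0.996016156462585
```

View pics/top0.png

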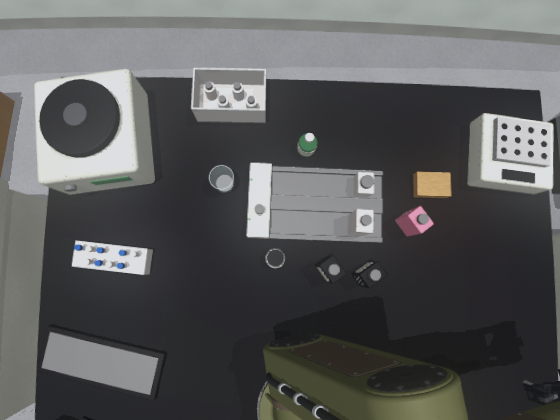

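View pics/scene0.png

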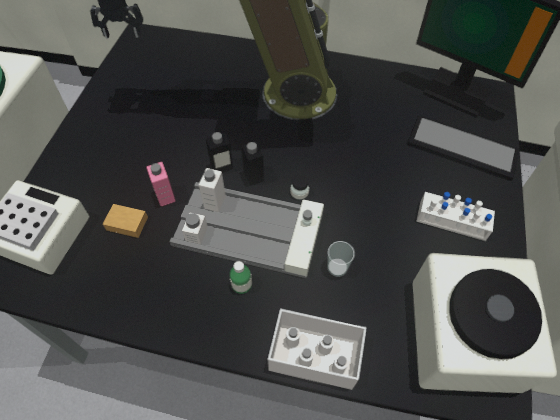

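The top view shows the deck with its stop block at the left (260,200), tall at (366,220) in the near lane and squat at (366,183) in the far lane. The scene view agrees: tall at (211,188), squat at (193,228). Next I measure from the depth cloud.

```bash
python3 - <<'E'
from h import *
import pickle
d=pickle.load(open("c0.pkl","rb"))
def rect(p): (c,s,a)=cv2.minAreaRect(p[:,:2].astype(np.float32)); return np.round(c,1),np.round(s,1),round(a,2)
for n in("top","scene"):
    c=d[n]; P=cloud(c); Z=P[...,2]
    if n=="top":
        for u,v in((284,190),(320,222),(320,206),(366,220),(365,215),(366,183),(260,180),(260,209),(330,300),(335,269),(375,275)): print((u,v),np.round(P[v,u],1))
        box=np.zeros(Z.shape,bool); box[155:248,240:390]=1
    else:
        box=np.zeros(Z.shape,bool); box[165:275,165:330]=1
    for nm,lo,hi in(("walls",19,30),("stop",48,60),("floor",6,14),("squat",66,77),("sqcap",86,97),("tall",124,136),("tallcap",143,156)):
        m=(box&(Z>lo)&(Z<hi)).astype(np.uint8)
        k,l,st,ce=cv2.connectedComponentsWithStats(m)
        for i in np.argsort(-st[1:,4])[:3]+1:
            if st[i,4]<15: continue
            p=P[l==i]; print(n,nm,st[i,4],"mean",np.round(p.mean(0),1),*rect(p))
E
```

```text
(284, 190) [607.4  61.   11.5]
(320, 222) [517.1 -42.4  10. ]
(320, 206) [561.  -40.8  23.9]
(366, 220) [ 508.7 -141.6  152. ]
(365, 215) [ 521.  -138.6  154.7]
(366, 183) [ 615.7 -157.2   92.1]
(260, 180) [626.3 128.8  55.1]
(260, 209) [539.5 126.2 100.3]
(330, 300) [298.1 -72.2  -1.1]
(335, 269) [385.9 -63.9 143.3]
(375, 275) [ 371.6 -165.2  141.5]
top walls 1537 mean [567.9 -54.7  26.1] [567.9 -59.3] [318.7  42.9] 88.65
top walls 547 mean [471.6 -53.6  25.7] [471.7 -55.6] [315.3  14.4] 88.48
top walls 502 mean [663.7 -48.8  25.8] [663.7 -61.8] [316.6  15.7] 88.64
top stop 1482 mean [572. 130.  56.] [572.9 129.6] [ 60.6 207.3] 88.63
top floor 1623 mean [625.  -19.6  11. ] [625.6 -32.4] [260.4  67.6] 88.6
top floor 1618 mean [514.8  -8.9  10.9] [514.8 -10.9] [224.3  67.7] 88.56
top floor 181 mean [ 505.8 -201.    10.9] [ 510.3 -190.1] [58.2 66.5] 87.18
top squat 209 mean [ 618.8 -156.4   72.9] [ 621.4 -159.3] [45.7 61. ] 89.18
top sqcap 133 mean [ 620.9 -158.6   93. ] [ 621.1 -159.2] [34.8 34.1] 32.61
top tall 275 mean [ 508.  -140.2  131. ] [ 510.2 -141.7] [42.2 60.2] 89.31
top tal
[... 653 characters left out ...]
7.1  65.3] 88.64
scene floor 189 mean [ 509.1 -197.8   10.1] [ 503.5 -194.9] [66.2 45.5] 5.43
scene squat 185 mean [ 631.7 -153.5   71.4] [ 621.6 -158.4] [46. 62.] 89.58
scene squat 58 mean [ 525.2 -129.7   71.5] [ 522.2 -127.1] [33.4 68.5] 49.18
scene squat 31 mean [409.4 -45.   71.6] [408.4 -44.3] [ 8.  39.3] 37.67
scene sqcap 137 mean [ 622.  -157.7   91.7] [ 621.1 -158.7] [35.3 34.8] 2.27
scene sqcap 57 mean [ 527.6 -132.    91.5] [ 521.  -127.2] [34.2 69.3] 48.54
scene sqcap 46 mean [736.7   4.1  89.8] [734.8   2.1] [17.3 31.9] 17.18
scene tall 225 mean [ 517.9 -136.3  129.7] [ 510.5 -140. ] [45.7 63.8] 88.26
scene tallcap 88 mean [ 510.7 -140.3  149.3] [ 509.7 -140.9] [27.6 25.7] 59.61
```

```bash
cat >> h.py <<'E'
ey=np.array([.0244,.9997,0]); ex=np.array([.9997,-.0244,0]); O=np.array([568.3,-50.,0])
def W(x,y,z): return O+x*ex+y*ey+np.array([0,0,z])
def Q(s): return quat(np.column_stack([s*ex,[0,0,-1],np.cross(s*ex,[0,0,-1])]))
E
python3 - <<'E'
from h import *
w=bot.read_camera("wrist"); print(np.round(w["mount"],2))
print(rot(bot.read_state()["tool_rot"]).round(2))
for s in(1,-1):
    for p in((-56,-165,250),(-56,-165,139),(-56,-10,139),(-56,-120,47),(-56,30,47)): print(s,p,None if (q:=bot.ik(W(*p),Q(s))) is None else np.round(q,2))
E
```

```text
[[   1.     -0.     -0.     -0.13]
 [   0.     -0.27    0.96 -123.83]
 [  -0.     -0.96   -0.27   67.49]
 [   0.      0.      0.      1.  ]]
[[ 0.25 -0.    0.97]
 [-0.97  0.    0.25]
 [-0.   -1.    0.  ]]
1 (-56, -165, 250) [-0.46  0.3   1.52 -0.    1.32 -0.44]
1 (-56, -165, 139) [-0.46  0.42  1.63 -0.    1.09 -0.44]
1 (-56, -10, 139) [-0.19  0.35  1.74 -0.    1.06 -0.16]
1 (-56, -120, 47) [-0.39  0.53  1.73 -0.    0.89 -0.36]
1 (-56, 30, 47) [-0.11  0.49  1.79 -0.    0.86 -0.08]
-1 (-56, -165, 250) None
-1 (-56, -165, 139) None
-1 (-56, -10, 139) None
-1 (-56, -120, 47) None
-1 (-56, 30, 47) None
```

```bash
python3 - <<'E'
from h import *
bot.move_gripper(0)
bot.move_to(W(-56,-165,200),Q(1))
bot.servo_line(W(-56,-160,139))
bot.servo_line(W(-56,-132,139),speed=60)
print(bot.servo_line(W(-56,-78,139),speed=40,until_force=15)); bot.dwell(.6)
s=bot.read_state(); print(s["clock"],s["ee_pos"],s["ft_force"])
c=bot.read_camera("scene"); cv2.imwrite("pics/s1.png",c["image"][120:320,120:380].repeat(2,0).repeat(2,1))
P=cloud(c); m=np.zeros(P.shape[:2],bool); m[165:275,165:330]=1
D=P-O; X=D@ex; Y=D@ey
m&=(abs(X+55)<33)&(Y>-170)&(Y<145)&(P[...,2]>45)&(P[...,2]<62)
print(m.sum(), Y[m].min() if m.any() else 0, Y[m].max() if m.any() else 0)
E
```

```text
False
5.9917 [ 510.42371862 -126.61382152  139.00334809] [-0.05004618  0.15410727 -0.25238072]
852 -63.11826956967744 74.6174491649588
```

View pics/s1.png

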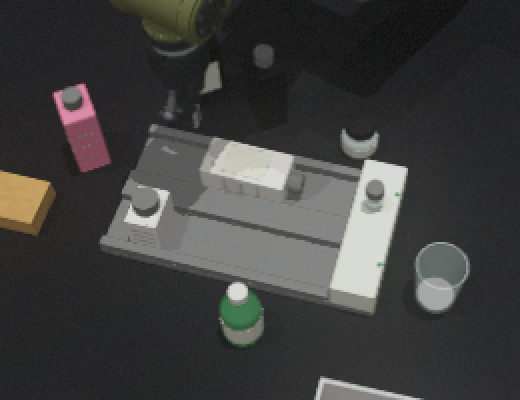

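It lies flat in its lane, its cap (crop 295,183) short of the white block. Squat, bottle and the others are undisturbed. Now the low push.

```bash
python3 - <<'E'
from h import *
bot.servo_line(W(-55.5,-110,139))
bot.servo_line(W(-55.5,-110,47))
bot.servo_line(W(-55.5,-85,47),speed=60)
hit=bot.servo_line(W(-55.5,8,47),speed=35,until_force=12)
s=bot.read_state(); D=s["ee_pos"]-O; print(hit,s["clock"],D@ex,D@ey,s["ee_pos"][2],s["ft_force"])
bot.dwell(.2); print(bot.read_state()["ft_force"])
bot.servo_line(W(-55.5,D@ey-50,47),speed=100)
bot.servo_line(W(-55.5,-110,200))
bot.dwell(.3)
for n in("scene","top"):
    c=bot.read_camera(n)
    r=c["image"][120:320,120:380] if n=="scene" else c["image"][120:320,200:460]
    cv2.imwrite(f"pics/{n}2.png",cv2.resize(r,None,fx=2.5,fy=2.5,interpolation=cv2.INTER_CUBIC))
    P=cloud(c); D=P-O; X=D@ex; Y=D@ey; Z=P[...,2]
    m=(abs(X+55)<32)&(Y>-100)&(Y<145)&(Z>52)&(Z<60); print(n,"box",Y[m].min(),Y[m].max(),X[m].mean(),cv2.minAreaRect(P[m][:,:2].astype(np.float32)))
    m=(abs(X+55)<9)&(Y>100)&(Y<158); i=np.argsort(Y[m]); print(np.c_[Y[m],Z[m]][i][::4].round(0).astype(int).tolist())
    for nm,lo,hi in(("squat",66,77),("sqcap",86,97)):
        m=(abs(X-55)<40)&(Y<-60)&(Y>-160)&(Z>lo)&(Z<hi); print(nm,cv2.minAreaRect(P[m][:,:2].astype(np.float32)))
E
```

```text
True 9.9 -55.4473721864474 0.42751570537435124 46.92649367045763 [ 0.59712254 -3.48945182  1.91402129]
[ 0.11840071 -3.11014179  2.34122689]
scene box 10.829818254706266 131.27426470319207 -54.77796457847909 ((513.8576049804688, 22.232242584228516), (62.59934616088867, 119.7345199584961), 0.5486043691635132)
[[100, 58], [102, 59], [104, 56], [105, 55], [107, 58], [110, 57], [111, 54], [113, 55], [116, 56], [117, 59], [120, 53], [122, 55], [124, 57], [125, 55], [127, 55], [128, 52], [130, 7], [131, 56], [131, 40], [133, 46], [134, 46], [136, 51], [137, 9], [137, 7], [139, 10], [140, 14], [142, 47], [143, 40], [143, 6], [145, 7], [147, 47], [148, 35], [151, 54], [153, 56], [155, 55], [156, 54]]
squat ((620.7025146484375, -158.6788330078125), (61.04570388793945, 46.935211181640625), 0.4953329563140869)
sqcap ((622.1040649414062, -157.8756561279297), (35.45250701904297, 34.23681640625), 50.888580322265625)
top box 10.943907392029992 129.94272267743298 -55.836165553616034 ((514.5714111328125, 21.808467864990234), (118.05205535888672, 60.31786346435547), 89.85144805908203)
[[102, 54], [102, 53], [105, 54], [105, 57], [108, 60], [108, 58], [110, 58], [113, 58], [113, 55], [115, 59], [116, 59], [118, 59], [119, 53], [121, 55], [124, 55], [124, 60], [126, 57], [127, 58], [129, 56], [130, 52], [132, 49], [134, 47], [135, 44], [137, 45], [140, 51], [140, 48], [143, 46], [143, 46], [145, 50], [146, 43], [148, 48], [151, 54], [151, 58], [154, 55], [156, 56], [157, 56]]
squat ((621.6381225585938, -159.25289916992188), (45.44581985473633, 60.95598602294922), 88.992431640625)
sqcap ((620.7013549804688, -159.57205200195312), (34.374122619628906, 33.788734436035156), 45.72459030151367)
```

View pics/scene2.png

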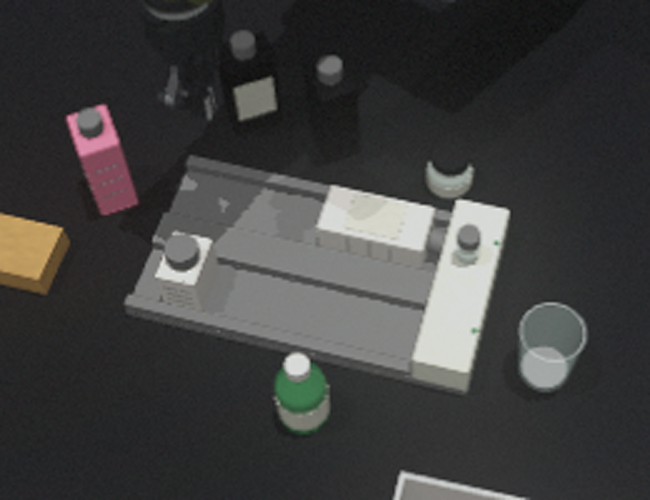

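View pics/top2.png

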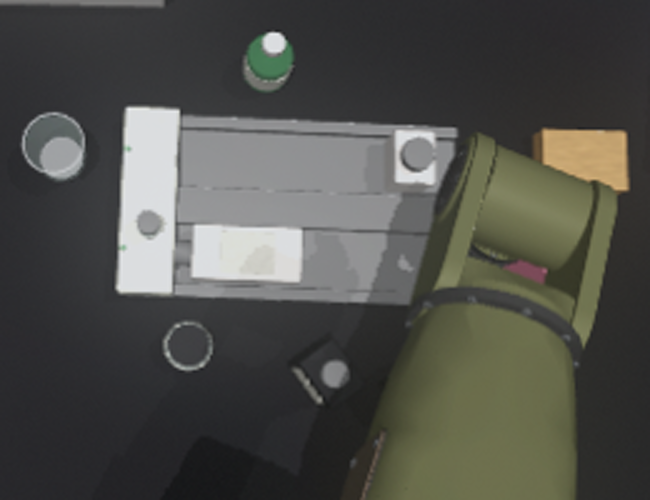

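Both views show the cap meeting the white block: box from about 11 to 130–131 in deck y, so the cap ends near 150. I'll press once more, firmly and slowly, to make sure it didn't rebound, then hand in.

```bash
python3 - <<'E'
from h import *
bot.servo_line(W(-55.5,-50,47)); bot.servo_line(W(-55.5,-8,47),speed=80)
hit=bot.servo_line(W(-55.5,8,47),speed=15,until_force=20)
s=bot.read_state(); D=s["ee_pos"]-O; print(hit,s["clock"],D@ey,s["ft_force"])
bot.dwell(.3); print(bot.read_state()["ft_force"])
bot.servo_line(W(-55.5,-30,47),speed=40)
bot.servo_line(W(-55.5,-110,200)); bot.dwell(.3)
c=bot.read_camera("scene"); cv2.imwrite("pics/scene3.png",cv2.resize(c["image"][150:260,200:340],None,fx=5,fy=5,interpolation=cv2.INTER_CUBIC))
for n in("scene","top"):
    c=bot.read_camera(n); P=cloud(c); D=P-O; X=D@ex; Y=D@ey; Z=P[...,2]
    m=(abs(X+55)<32)&(Y>-100)&(Y<145)&(Z>52)&(Z<60); print(n,Y[m].min(),Y[m].max(),X[m].mean(),cv2.minAreaRect(P[m][:,:2].astype(np.float32)))
E
```

```text
True 14.9917 0.41479991888938716 [-0.22743288 -4.1306118   1.90340762]
[ 0.96269725 -4.19956603  2.35612906]
scene 10.718037191030145 130.70224129564153 -54.06931884031086 ((514.9769897460938, 22.205398559570312), (119.760009765625, 61.42057418823242), 89.61125946044922)
top 10.90380628286781 130.03698255830963 -55.64065617297519 ((514.3402099609375, 21.83501434326172), (118.0713882446289, 60.42250061035156), 89.8433837890625)
```

View pics/scene3.png

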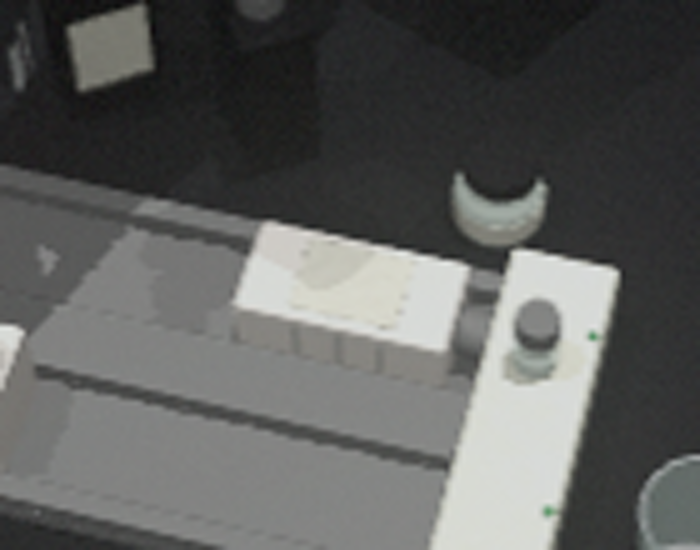

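The second press stopped hard at the same TCP position, so the cap is home: at (470,330) it meets the block.

```bash
python3 -c "
from rig import bot
print(bot.finish_job())"
```

```text
the job is handed in; nothing more can be done
None
```

The tall cassette is lying flat in its own lane (the one at deck x = -55 mm) with its cap against the white stop block, and the job is handed in.

- **Tipping:** I pushed it over with the closed fingertips near the top of the box. It fell with the cap about 73 mm short of the block.
- **Sliding:** I then pushed it low along the lane until it stopped at the block. A second, firmer press set to trip at a 20 N force change stopped at the same place: TCP at deck y 0.41 mm, against 0.43 mm the first time.
- **Final position:** Both cameras put the box at deck y of about 10.8 to 130.4 mm. With the 20 mm cap that ends at about 150 mm, where the stop face is. It is turned about 1° from the lane direction, within the lane's clearance.
- **Everything else:** The squat cassette measured within about 1 mm of its starting position and is still standing. In the pictures the vial, jar, bottle, beaker, box and the black and pink look-alikes look undisturbed. I did not measure those, and the close-up views after the push did not show the rack.
- **Limits:** The last clock reading was 15.0 s, and only a short retreat and two more looks followed. The arm was withdrawn and touching nothing when I handed in.

No check failed. The one disagreement was small: after each press the force sensor read only 3 to 4 N, well below the stop thresholds I had set. I therefore relied on the repeated stop position and the cameras rather than the force reading.

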